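# Clear the right end of the double-ended gauge, close and zero it

## Task

The double-ended length gauge has to be zeroed at one of its ends: the square wooden block standing in one of its two gaps is still to be measured there and must stay as it is, while the turned piece left in the other gap is in the way. Pull or push that turned piece out onto the bench, leave the other things on the bench where they are, and slide the carriage gently towards the cleared end until the jaws there are fully closed. Only then take the awl from its wooden block, press the recessed zero button on the carriage all the way down with the awl's tip, without forcing anything, and stand the awl back in its block.

Things in the scene. Friction and masses are not known exactly. Their poses are not given: they have to be found in the camera images.
- gauge: Length gauge fixed to the bench, yawed up to 0.22 rad. Origin on the bench under the rail's front face, halfway along; y runs along the rail, z up. Aluminium rail: x 0 to 50, y -165 to 165 mm, 30 mm high. In front of the rail (x below 0) is bare bench: a piece in a gap stands there, its centre at x -75 to -62 and y 75 to 95 or -95 to -75 mm, 40 mm or more clear of the rail.
- left_face (a point): Centre of the measuring face of the +y fixed jaw, which is gauge y = 130 mm, at gauge x -50, z 23. That jaw is a grey block, gauge x -100 to 50, y 130 to 155, 46 mm high.
- right_face (a point): The same for the fixed jaw at the other end: measuring face at gauge y = -130 mm, jaw from there to y = -155.
- carriage (a joint): Position of the carriage's middle along the gauge's y in m: 0.108 closed on the +y jaw, -0.108 closed on the -y jaw, both hard stops. Black block on the rail, gauge x -5 to 55, z 34 to 56, 44 mm along y; in front of it an equally wide steel jaw, x -100 to -5, z 4 to 44. About 2 N of dry friction; stays where it is left. Can be pushed on the block's side face above the rail.
- well (a point): Centre of the mouth of the round well in the carriage's top face, at gauge x 11, z 56 mm, in the middle of the carriage's width. The well is 11 mm across; the zero button, 9 mm across, lies 6 mm below the mouth. Moves with the carriage. A flat dark display lies beside it (towards +x).
- zero (a joint): Travel of the spring zero button in the well: 0 up, 0.005 m fully down. It starts to move at 1.4 N and bottoms at 4.9 N, and springs back.
- awl: Blunt scratch awl, 138 mm long, 70 g. Origin at the centre of the tip, z along the awl from tip to handle end. Steel shank 6 mm in diameter from 0 to 52 mm, then a turned wooden handle with a flat shoulder 20 mm across at 52 mm, 19 to 24 mm thick; 21 mm thick from 90 to 118 mm. It stands upright in its block, hanging by its shoulder, the tip 8 mm above the bench.
- block: Dark wooden block fixed to the bench, 60 x 60 mm and 60 mm high, origin at the centre of its underside. In its top, at the centre, an upright hole 15 mm in diameter and 58 mm deep holds the awl. The block stands on the robot's left or on its right.
- knob_piece: Turned pale wooden cabinet knob standing on its foot, 38 mm at its widest, 42 mm high, 30 g; waist 22 mm thick at 14 to 18 mm height. Origin at the centre of its underside.
- square_piece: Sawn pale wooden block 36 x 36 mm and 30 mm high, 30 g. Origin at the centre of its underside.
- bobbin_piece: Turned pale wooden bobbin standing on end, 40 mm in diameter with a narrower waist, 34 mm high, 30 g. Origin at the centre of its underside.
- centre: Steel drive centre for a lathe, standing with its point up, 34 mm at its collar, 55 mm high, 150 g. Origin at the centre of its underside.
- jar: Closed glass jar with a dark lid, 60 mm in diameter, 85 mm high, standing on the side of the bench away from the awl's block. Origin at the centre of its underside.

How it is judged (in metres and radians):
On the way, in this order (a step that is already met when the one before it is completed fails the run):
1. the carriage is closed on a fixed jaw (gap under 1.8 mm) ((value of joint carriage above 0.1062 m or value of joint carriage below -0.1062 m)), for 0.2 s.
2. the zero button is pressed down (over 4 mm of its 5 mm) by the awl, with the jaws closed (value of joint zero above 0.004 m and contact force between awl and gauge above 1 N and (value of joint carriage above 0.1062 m or value of joint carriage below -0.1062 m)), for 0.1 s.
At the end, for the whole second after the job is handed in: The carriage is closed on the cleared end (gap under 1.8 mm), the button is up (within 1 mm), the square block is within 10 mm of its start, the awl stands in its block (tip within 9 mm of its axis, under 13 mm high, leaning under 0.15 rad) and all pieces rest on the bench ((value of joint carriage above 0.1062 m or value of joint carriage below -0.1062 m) and distance of square_piece from where it was at the start of the episode below 0.01 m and value of joint zero below 0.001 m and horizontal distance between awl and block below 0.009 m and z of awl in the frame of block below 0.013 m and angle between awl's own z axis and vertical below 0.15 rad and linear speed of each of awl, knob_piece, square_piece, bobbin_piece below 0.02 m/s and height (world z) of knob_piece between -0.01 and 0.026 m and height (world z) of square_piece between -0.01 and 0.026 m and height (world z) of bobbin_piece between -0.01 and 0.026 m); the robot touches nothing.
It fails at once if the square block is moved (over 10 mm) or tipped (distance of square_piece from where it was at the start of the episode above 0.01 m or angle between square_piece's own z axis and vertical above 0.3 rad).
It fails at once if both turned pieces are moved (over 20 mm) (distance of each of knob_piece, bobbin_piece from where it was at the start of the episode above 0.02 m).
It fails at once if the jar or the drive centre is moved over 20 mm or tipped (distance of any of jar, centre from where it was at the start of the episode above 0.02 m or angle between any of jar, centre's own z axis and vertical above 0.3 rad).
It fails at once if the zero button is pressed (over 3 mm) while the jaws are open at both ends (over 4 mm) (value of joint zero above 0.003 m and value of joint carriage between -0.104 and 0.104 m).
It fails at once if the gauge is forced (over 40 N) (contact force between anything else and gauge above 40 N).
It also fails if it takes over 72 s, if anything falls off the work surface, if the arm or the gripper's body presses on something with over 40 N, if the wrist force passes 120 N, or if a joint passes its speed limit or range.

## Robot

A 6-joint arm with a two-finger parallel gripper is mounted at the origin on the work surface. World frame = base frame: x ahead of the robot, y to its left, z up, the work surface at z = 0. Lengths are in m, angles in degrees, forces in N, time in s.
With the tool pointing down it reaches from about 0.35 to 0.875 m from the base axis. Payload 4.2 kg.
Tool frame: the origin (TCP) lies on the front face of the gripper's body, between the roots of the fingers; the fingertips stand finger_overhang ahead of it and the grasp point (between the pads) lies 51 mm ahead of it (finger_overhang is the distance from the TCP to the fingertips, in m); z points along the fingers, y is the line along which they close (so a half turn about z gives the same grasp; the last joint's range is limited). The gripper opens to 87 mm and grips with 3 to 60 N. Pads are 19 mm wide; open, the fingers measure 117 mm over their backs; the gripper's body (75 mm by 190 mm) begins 51 mm behind the grasp point.
Start: joints at [-49.584, 22.042, 0.453, 0, -68.411, -14.817], TCP at [0.27, -0.564, 0.292] pointing down, gripper open.
Joint ranges: [-179.83, 179.83], [-69.29, 118.12], [-61.27, 80.66], [-181.25, 117.63], [-171.15, -9.14], [-177.46, 177.46]. Speed limits (degrees/s): [159.86, 159.86, 180, 180, 180, 180].

## Interface

Orientations are given as a 3x3 rotation matrix whose columns are the frame's x, y, z axes.
In Python, from station import sense, capture, camera_model, finish_job, finger_overhang gives the robot as it stands. The module is installed in compiled form; this text tells all that it offers.
- The arm moves only by the tool jog_arm, never from a script. Its argument "rows" is a list that holds one entry, the list of rows, each a list of 4 numbers: the shift along the tool's x, y, z in m, then the turn about the tool's z in rad. A call has 1 to 20 rows; each row shifts and turns the commanded pose from where the row before left it, along the tool's axes as they then stand; what a row does not reach is not made up. A row lasts 1/8 s, in which the tool goes at most 62.5 mm and 10.7 degrees, less where a joint would pass 70% of its speed; a pose out of reach is approached as far as the arm can. A call is refused whole if a number of a shift passes 0.0625 or a number of a turn 0.188, either way. A call with a gripper value outside its range is refused whole. "claw" is the opening, from 0 (shut) to 1 (fully open), set as the call begins (left out, the last holds). The fingers move at their own pace and stop on an object; the grip force is fixed at half the most. Time passes only in rows, so rows that do not move let the fingers close. It gives the time, the measured TCP pose, the force, the opening and the grip force at its end, in the units of the state.
- sense(): the state, without advancing time (a new reading comes with each control period).
- capture(name): name is "scene" or "side" or "wrist"; returns the picture (384x512x3 uint8, red, green, blue); there is no depth.
- camera_model(name): a dict with "fovy" (degrees; the focal length in pixels is half the picture's height over the tangent of half this angle, whatever the lens; pixels are square), "cx", "cy" (the principal point, pixels), "eye" and "rotation" of the camera in the world. Camera axes: x right, y down, z forward; pixel columns grow to the right and rows downward; lengths in m; the calibration is good to about 2 mm. A picture is of the moment at which its call begins: read the wrist's pose just before it. camera_model takes no time and is no camera call; for the wrist camera it gives the pose at the moment of the call.
- finish_job(): hands the job in; it is judged then, once.
The state is a dict: "time_s": time; "joints": joint angles; "joint_velocities": joint speeds; "effort": joint torques, N m; "tcp_pos": TCP position; "ee_rot": TCP orientation; "wrist_force": force on the tool from outside, world axes, zero at the start; "moment": the same for the moment, N m; "gripper_width": opening from 0.0 (shut) to 1.0 (fully open); "gripper_force": force on a finger pad.
Only numpy, scipy, OpenCV 4.12 (cv2) and the standard library are available. Lean on these libraries where they do the work, as an engineer would, in place of code of your own. Each camera call takes 0.05 s, during which the arm holds its last target. There are 200 camera calls.

## Working session

There is one attempt and no reset: what is moved stays moved. The work goes in short steps, Python scripts to look and compute and a tool call to move; the robot and the scene stay as the last step left them, time stands still between calls to the robot, and variables do not carry over. Pictures are saved under pics/ and viewed, at most 10 in all, crops included, and the job is handed in when it is done.

Besides the shell and the picture viewer there is one more tool, called by a JSON object that holds its "name" and its "arguments". jog_arm: Moves the arm, as the interface text tells. Its arguments: {"type":"object","properties":{"rows":{"type":"array"},"claw":{"type":"number"}},"required":["rows"]}

```bash
mkdir -p pics
cat > h.py <<'E'
import numpy as np, cv2
from station import sense, capture, camera_model, finish_job, finger_overhang
def K(n):
    m=camera_model(n); f=192/np.tan(np.radians(m['fovy'])/2)
    return f,m['cx'],m['cy'],np.array(m['eye']),np.array(m['rotation'])
def ray(m,u,v):
    f,cx,cy,e,R=m; d=R@np.array([(u-cx)/f,(v-cy)/f,1]); return e,d/np.linalg.norm(d)
def onz(m,u,v,z):
    e,d=ray(m,u,v); return e+d*(z-e[2])/d[2]
def proj(m,p):
    f,cx,cy,e,R=m; q=R.T@(np.array(p)-e); return np.array([cx+f*q[0]/q[2],cy+f*q[1]/q[2]])
def tri(rs):
    A=np.zeros((3,3));b=np.zeros(3)
    for e,d in rs:
        P=np.eye(3)-np.outer(d,d);A+=P;b+=P@e
    p=np.linalg.solve(A,b); return p,[np.linalg.norm((np.eye(3)-np.outer(d,d))@(p-e)) for e,d in rs]
def snap(n,fn):
    m=K(n); im=cv2.cvtColor(np.array(capture(n)),cv2.COLOR_RGB2BGR); cv2.imwrite(fn,im); return m,im
E
python3 - <<'E'
from h import *
s=sense();print(s['time_s'],s['tcp_pos'],np.round(s['ee_rot'],3).tolist(),s['gripper_width'],finger_overhang if not callable(finger_overhang) else finger_overhang())
ims=[]
for n in('scene','side','wrist'):
    m,im=snap(n,f'pics/{n}0.png'); ims.append(im); print(n,m[0],m[3],np.round(m[4],3).tolist())
cv2.imwrite('pics/a.png',cv2.resize(ims[0],(800,600)))
cv2.imwrite('pics/b.png',cv2.resize(ims[1],(800,600)))
E
```

```text
0.0 [ 0.26988363 -0.56322618  0.29116292] [[-0.902, -0.432, -0.001], [-0.432, 0.902, 0.002], [0.0, 0.002, -1.0]] 0.9962087521782903 0.0697
scene 446.03974006347784 [ 1.32516872 -0.39108789  1.03863004] [[0.46, 0.661, -0.593], [0.888, -0.347, 0.302], [-0.006, -0.665, -0.746]]
side 430.2345303431379 [0.09880357 0.62771892 0.65405112] [[-0.823, -0.349, 0.448], [-0.568, 0.5, -0.653], [0.004, -0.792, -0.61]]
wrist 289.60059829924387 [ 0.19438642 -0.5991728   0.38309986] [[-0.432, 0.859, 0.275], [0.902, 0.411, 0.133], [0.002, 0.305, -0.952]]
```

View pics/a.png

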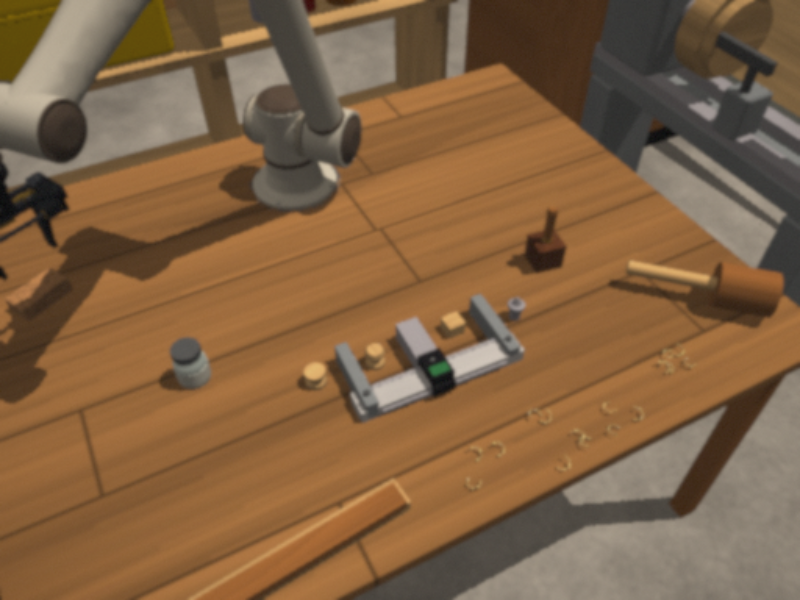

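View pics/b.png

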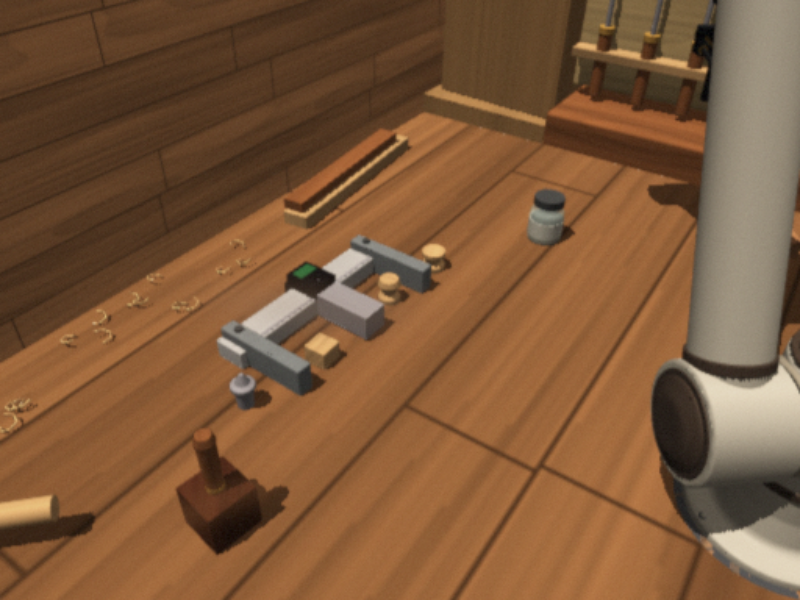

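The scene view shows the -y gap holding a turned piece (374,355), the square in the +y gap (453,323), the other turned piece outside (315,375), the awl and block at (547,245), the jar at (190,365) and the centre at (516,308). Next I'll zoom in on both views to measure.

Run:
```python
from h import *
a=cv2.imread('pics/scene0.png')[175:275,185:375]; b=cv2.imread('pics/side0.png')[145:365,105:305]
A=cv2.resize(a,None,fx=4,fy=4,interpolation=cv2.INTER_CUBIC)
cv2.imwrite('pics/c.png',A)
B=cv2.imread('pics/side0.png')[145:265,135:300]
cv2.imwrite('pics/d.png',cv2.resize(B,None,fx=4.8,fy=4.8,interpolation=cv2.INTER_CUBIC))
```

```text
(no output)
```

View pics/c.png

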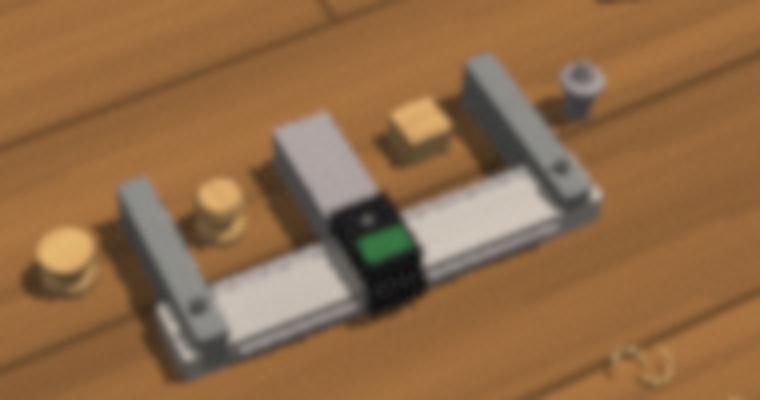

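View pics/d.png

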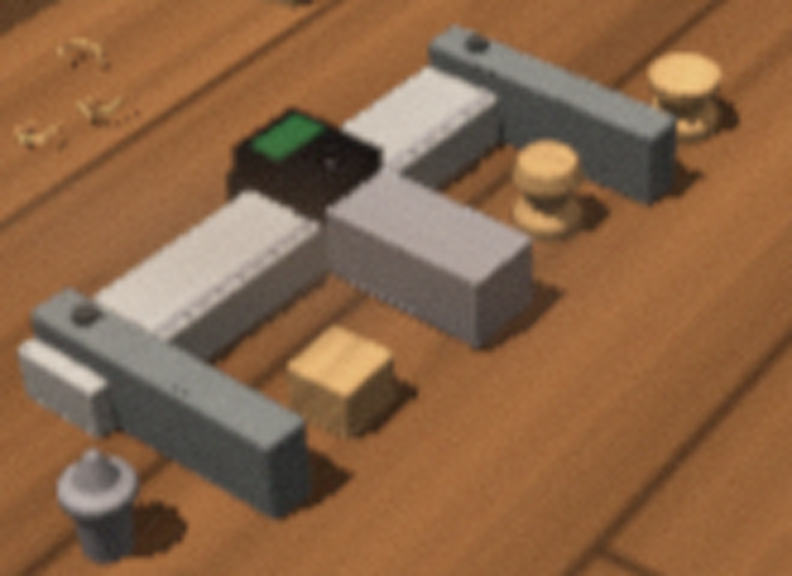

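Scene crop: jaw ends at (118,187)…(592,185) and the knob top at (220,196). Side crop: jaw ends at (33,312)…(675,118) and the knob top at (547,160). The mushroom-shaped knob is in the -y gap and the bobbin is outside.

Run:
```python
from h import *
from scipy.optimize import least_squares
ms,md=K('scene'),K('side')
S=lambda u,v:(185+u/4-.4,175+v/4-.4); D=lambda u,v:(135+u/4.8-.4,145+v/4.8-.4)
pts={'-fo':((118,187),(675,118),(-100,-155)),'-fi':((150,178),(643,135),(-100,-130)),'-bo':((200,343),(458,27),(50,-155)),'-bi':((228,322),(430,42),(50,-130)),
'+fi':((465,62),(305,422),(-100,130)),'+fo':((493,55),(265,447),(-100,155)),'+bi':((565,197),(68,290),(50,130)),'+bo':((592,185),(33,312),(50,155))}
W=[];L=[]
for k,(s,d,l) in pts.items():
    p,e=tri([ray(ms,*S(*s)),ray(md,*D(*d))]);print(k,p.round(4),np.round(e,4));W.append(p);L.append([l[0]/1e3,l[1]/1e3])
W=np.array(W);L=np.array(L)
f=lambda q:(np.c_[q[0]+np.cos(q[2])*L[:,0]-np.sin(q[2])*L[:,1],q[1]+np.sin(q[2])*L[:,0]+np.cos(q[2])*L[:,1]]-W[:,:2]).ravel()
r=least_squares(f,[.6,0,0]);print('gauge',r.x,np.degrees(r.x[2]),f(r.x).reshape(-1,2).round(4).tolist())
q=r.x;R=np.array([[np.cos(q[2]),-np.sin(q[2])],[np.sin(q[2]),np.cos(q[2])]])
def rep(n,s,d):
    p,e=tri([ray(ms,*s),ray(md,*d)]);print(n,p.round(4),np.round(e,4),'gauge',(R.T@(p[:2]-q[:2])).round(4))
rep('knobtop',S(220,193),D(547,160)); rep('well',S(366,219),D(331,161)); rep('sqtop',S(420,121),D(341,355))
rep('bobtop',S(67,250),D(685,72)); rep('jawfront',S(301,125),D(506,260))
c=lambda u,v:(u*.64-.2,v*.64-.2)
rep('awltop',c(551,212),c(204,435));rep('blk',c(547,240),c(218,490)); rep('jar',c(187,350),c(549,199));rep('centre',S(581,72),D(96,458))
```

```text
-fo [ 0.5445 -0.1319  0.0427] [0.001 0.001]
-fi [ 0.5488 -0.1082  0.044 ] [0.0008 0.0008]
-bo [ 0.6912 -0.1383  0.0411] [0.0026 0.0026]
-bi [ 0.6893 -0.114   0.0456] [0.0004 0.0004]
+fi [0.5545 0.153  0.0422] [0.0013 0.0013]
+fo [0.5584 0.1752 0.0427] [0.0017 0.0017]
+bi [0.7017 0.1474 0.0425] [0.0011 0.0011]
+bo [0.7022 0.1694 0.0442] [0.0015 0.0015]
gauge [ 0.64880964  0.01810194 -0.03857083] -2.209945813219543 [[-0.0016, -0.001], [-0.0049, 0.0003], [0.0016, -0.0004], [0.0044, 0.0003], [-0.0006, -0.0011], [-0.0035, 0.0017], [0.0021, -0.0013], [0.0025, 0.0016]]
knobtop [ 0.5808 -0.068   0.0388] [0.001 0.001] gauge [-0.0646 -0.0887]
well [0.6586 0.0082 0.0512] [0.0013 0.0013] gauge [ 0.0102 -0.0095]
sqtop [0.5801 0.0988 0.0284] [0.0015 0.0015] gauge [-0.0717  0.078 ]
bobtop [ 0.5712 -0.1846  0.032 ] [0.0018 0.0018] gauge [-0.0697 -0.2056]
jawfront [0.5503 0.0123 0.0403] [0.0024 0.0024] gauge [-0.0982 -0.0095]
awltop [0.5033 0.365  0.1368] [0.0002 0.0002] gauge [-0.1588  0.341 ]
blk [0.499  0.3701 0.0565] [0.0025 0.0025] gauge [-0.1633  0.346 ]
jar [ 0.4563 -0.3769  0.0766] [0.0015 0.0015] gauge [-0.1771 -0.4021]
centre [0.6083 0.2229 0.0469] [0.0009 0.0009] gauge [-0.0484  0.2031]
```

{"name": "jog_arm", "arguments": {"rows": [[[0,0,0,-0.181],[0,0,0,-0.181],[0,0,0,-0.181],[0,0,0,-0.181],[0,0,0,-0.181],[0,0,0,-0.181],[-0.0507,-0.0292,0.0051,0],[-0.0507,-0.0292,0.0051,0],[-0.0507,-0.0292,0.0051,0],[-0.0507,-0.0292,0.0051,0],[-0.0507,-0.0292,0.0051,0],[-0.0507,-0.0292,0.0051,0],[-0.0507,-0.0292,0.0051,0],[-0.0507,-0.0292,0.0051,0],[-0.0507,-0.0292,0.0051,0],[-0.0507,-0.0292,0.0051,0],[0,0,0,0],[0,0,0,0]]], "claw": 1}}

```text
time_s: 2.4
tcp_pos: [0.5807, -0.068, 0.2407]
ee_rot: [[-0.038, -0.999, -0.001], [-0.999, 0.038, -0.0], [0.0, 0.001, -1.0]]
wrist_force: [0.1, 0.1, 1.1]
gripper_width: 0.995
gripper_force: 0.0
```

Run:
```python
from h import *
s=sense();print(s['time_s'],s['tcp_pos'],np.round(s['ee_rot'],3).tolist(),np.round(s['joints'],1))
m,im=snap('wrist','pics/w1.png'); print(m[3],np.round(m[4],3).tolist())
for n,p in dict(well=(.6594,.008,.056),knob=(.5808,-.068,.042),jawc=(.5503,.0123,.044)).items(): print(n,proj(m,p))
cv2.imwrite('pics/w1b.png',cv2.resize(im,(800,600),interpolation=cv2.INTER_CUBIC))
```

```text
2.4 [ 0.58072411 -0.06799242  0.24074344] [[-0.038, -0.999, -0.001], [-0.999, 0.038, -0.0], [0.0, 0.001, -1.0]] [  9.2  20.5  -9.6  -0.  -59.9 -11.3]
[ 0.57829494 -0.15168025  0.33258956] [[-0.999, 0.036, 0.01], [0.038, 0.952, 0.305], [0.001, 0.305, -0.952]]
well [185.68685206 258.39831285]
knob [255.73167751 184.58439241]
jawc [285.6057325  252.92076721]
```

View pics/w1b.png

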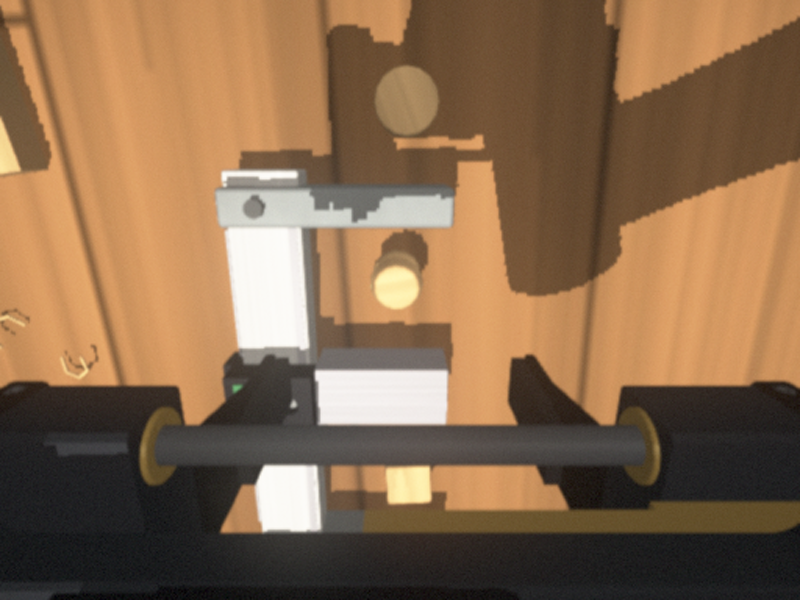

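The knob top at (397,287) matches the projected measurement within 2 px. The gauge lies square to the tool. I'm descending now.

{"name": "jog_arm", "arguments": {"rows": [[[0,0,0.04,0],[0,0,0.04,0],[0,0,0.04,0],[0,0,0.03,0],[0,0,0.0137,0],[0,0,0,0],[0,0,0,0]]], "claw": 0.7}}

```text
time_s: 3.32
tcp_pos: [0.582, -0.0684, 0.079]
ee_rot: [[-0.038, -0.999, 0.003], [-0.999, 0.038, 0.0], [-0.0, -0.003, -1.0]]
wrist_force: [0.2, 0.4, 0.5]
gripper_width: 0.706
gripper_force: 0.0
```

{"name": "jog_arm", "arguments": {"rows": [[[0,0,0,0],[0,0,0,0],[0,0,0,0],[0,0,0,0]]], "claw": 0.2}}

```text
time_s: 3.82
tcp_pos: [0.5814, -0.068, 0.078]
ee_rot: [[-0.038, -0.999, 0.001], [-0.999, 0.038, -0.0], [0.0, -0.001, -1.0]]
wrist_force: [-0.5, 0.4, 2.2]
gripper_width: 0.393
gripper_force: 28.1
```

{"name": "jog_arm", "arguments": {"rows": [[[0,0,-0.006,0],[0,0.02,0,0],[0,0.03,0,0],[0,0.03,0,0],[0,0.03,0,0],[0,0.01,0,0],[0,0,0,0],[0,0,0.006,0],[0,0,0,0]]]}}

```text
time_s: 4.95
tcp_pos: [0.4632, -0.0633, 0.0776]
ee_rot: [[-0.037, -0.999, 0.003], [-0.999, 0.037, 0.0], [-0.0, -0.003, -1.0]]
wrist_force: [1.0, 0.1, 1.3]
gripper_width: 0.39
gripper_force: 30.1
```

{"name": "jog_arm", "arguments": {"rows": [[[0,0,0,0],[0,0,0,0],[0,0,0,0]]], "claw": 0.7}}

```text
time_s: 5.32
tcp_pos: [0.4609, -0.0636, 0.0773]
ee_rot: [[-0.038, -0.999, -0.001], [-0.999, 0.038, -0.0], [0.0, 0.001, -1.0]]
wrist_force: [-0.3, 0.6, -0.2]
gripper_width: 0.64
gripper_force: 0.0
```

{"name": "jog_arm", "arguments": {"rows": [[[0,0,-0.03,0],[0,0,-0.04,0],[0,0,-0.02,0],[0,0,0,0]]], "claw": 0}}

```text
time_s: 5.82
tcp_pos: [0.4618, -0.0634, 0.1689]
ee_rot: [[-0.038, -0.999, 0.004], [-0.999, 0.038, 0.001], [-0.001, -0.004, -1.0]]
wrist_force: [-0.3, 0.9, -0.2]
gripper_width: 0.331
gripper_force: 0.0
```

Run:
```python
from h import *
s=sense();print(s['time_s'],s['tcp_pos'],s['gripper_width'])
q=[.6488,.0181,-.0386];c,t=np.cos(q[2]),np.sin(q[2])
G=lambda x,y:np.array([q[0]+c*x-t*y,q[1]+t*x+c*y])
Rt=np.array(s['ee_rot'])[:2,:2]
for n,g in dict(start=(.022,.045),contact=(.022,.0225)).items():
    print(n,G(*g),'tool shift',Rt.T@(G(*g)-np.array(s['tcp_pos'])[:2]))
snap('scene','pics/scene1.png')
A,B=cv2.imread('pics/scene0.png'),cv2.imread('pics/scene1.png')
cv2.imwrite('pics/e.png',cv2.resize(B[150:300,160:360],None,fx=4,fy=4))
```

```text
5.825 [ 0.46181858 -0.0633674   0.16888742] 0.3307318340132266
start [0.67252018 0.06221749] tool shift [-0.13349239 -0.20578076]
contact [0.6716519  0.03973425] tool shift [-0.11099241 -0.20576663]
```

View pics/e.png

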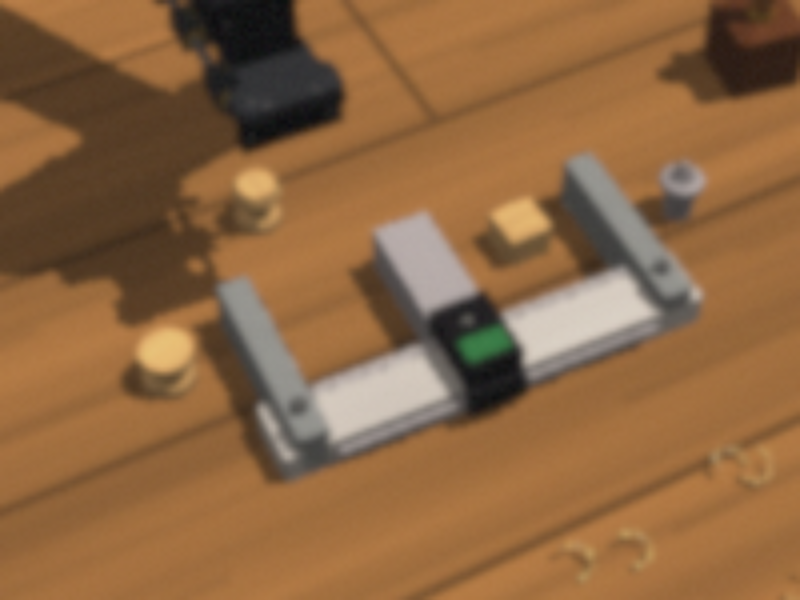

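Pic e shows the knob standing at (255,195), clear of the gap, with everything else unmoved. Next I'm pushing the carriage with shut fingers.

{"name": "jog_arm", "arguments": {"rows": [[[-0.0267,-0.0412,0,0],[-0.0267,-0.0412,0,0],[-0.0267,-0.0412,0,0],[-0.0267,-0.0411,0,0],[-0.0267,-0.0411,0,0],[0,0,0,0],[0,0,0.03,0],[0,0,0.02,0],[0,0,0.006,0],[0,0,0,0],[0,0,0,0]]], "claw": 0}}

```text
time_s: 7.25
tcp_pos: [0.6723, 0.062, 0.1125]
ee_rot: [[-0.038, -0.999, 0.001], [-0.999, 0.038, 0.0], [-0.0, -0.001, -1.0]]
wrist_force: [0.3, 0.9, -0.1]
gripper_width: 0.007
gripper_force: 0.0
```

{"name": "jog_arm", "arguments": {"rows": [[[0.012,0,0,0],[0.012,0,0,0],[0.012,0,0,0],[0.012,0,0,0],[0.012,0,0,0],[0.012,0,0,0],[0.012,0,0,0],[0.012,0,0,0],[0.01,0,0,0],[0,0,0,0],[0,0,0,0]]]}}

```text
time_s: 8.62
tcp_pos: [0.6671, -0.0443, 0.1109]
ee_rot: [[-0.038, -0.999, -0.002], [-0.999, 0.038, -0.0], [0.001, 0.002, -1.0]]
wrist_force: [0.9, -0.2, -0.1]
gripper_width: 0.005
gripper_force: 0.0
```

{"name": "jog_arm", "arguments": {"rows": [[[0.004,0,0,0],[0,0,0,0]]]}}

```text
time_s: 8.88
tcp_pos: [0.6674, -0.0479, 0.1112]
ee_rot: [[-0.038, -0.999, -0.001], [-0.999, 0.038, -0.0], [0.0, 0.001, -1.0]]
wrist_force: [-0.3, 0.3, -0.4]
gripper_width: 0.009
gripper_force: 0.1
```

{"name": "jog_arm", "arguments": {"rows": [[[0.004,0,0,0],[0.003,0,0,0],[0,0,0,0]]]}}

```text
time_s: 9.25
tcp_pos: [0.6673, -0.0552, 0.1114]
ee_rot: [[-0.038, -0.999, -0.001], [-0.999, 0.038, -0.0], [0.0, 0.001, -1.0]]
wrist_force: [0.6, 0.6, -1.2]
gripper_width: 0.006
gripper_force: 0.4
```

{"name": "jog_arm", "arguments": {"rows": [[[0.001,0,0,0],[0.001,0,0,0]]]}}

```text
time_s: 9.5
tcp_pos: [0.6673, -0.0568, 0.1115]
ee_rot: [[-0.038, -0.999, -0.0], [-0.999, 0.038, 0.0], [-0.0, 0.0, -1.0]]
wrist_force: [-0.9, 1.4, -1.0]
gripper_width: 0.008
gripper_force: 1.0
```

{"name": "jog_arm", "arguments": {"rows": [[[0.001,0,0,0],[0,0,0,0]]]}}

```text
time_s: 9.75
tcp_pos: [0.6672, -0.0579, 0.1115]
ee_rot: [[-0.038, -0.999, -0.0], [-0.999, 0.038, 0.0], [-0.0, 0.0, -1.0]]
wrist_force: [-0.7, 2.3, -0.4]
gripper_width: 0.002
gripper_force: 1.0
```

{"name": "jog_arm", "arguments": {"rows": [[[0.001,0,0,0],[0,0,0,0]]]}}

```text
time_s: 10.0
tcp_pos: [0.6672, -0.058, 0.1115]
ee_rot: [[-0.038, -0.999, -0.0], [-0.999, 0.038, 0.001], [-0.001, 0.0, -1.0]]
wrist_force: [-2.2, 6.0, -0.9]
gripper_width: 0.007
gripper_force: 2.5
```

{"name": "jog_arm", "arguments": {"rows": [[[0.001,0,0,0],[0,0,0,0]]]}}

```text
time_s: 10.25
tcp_pos: [0.6672, -0.0581, 0.1115]
ee_rot: [[-0.038, -0.999, 0.0], [-0.999, 0.038, 0.002], [-0.002, -0.0, -1.0]]
wrist_force: [-1.1, 8.3, -0.8]
gripper_width: 0.006
gripper_force: 4.0
```

Run:
```python
from h import *
snap('scene','pics/scene2.png');m,_=snap('side','pics/side2.png')
B=cv2.imread('pics/side2.png')
cv2.imwrite('pics/f.png',cv2.resize(B[130:260,170:310],None,fx=4.6,fy=4.6,interpolation=cv2.INTER_CUBIC))
```

```text
(no output)
```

View pics/f.png

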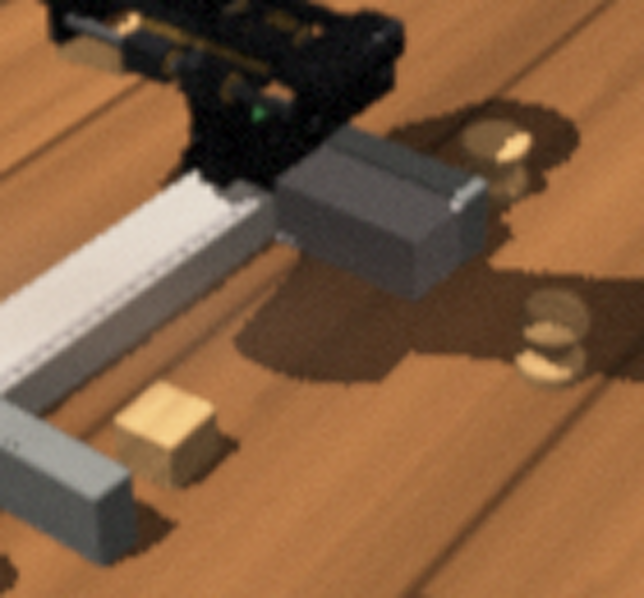

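The jaws are closed: the TCP has stalled, force is 8 N, and in the picture the carriage jaw lies against the -y jaw. I'm backing off to view the well.

{"name": "jog_arm", "arguments": {"rows": [[[-0.006,0,0,0],[-0.006,0,0,0],[0,0,-0.04,0],[0,0,-0.05,0],[0.044,0.0105,0,0],[0,0,0,0],[0,0,0,0]]]}}

```text
time_s: 11.22
tcp_pos: [0.6556, -0.0917, 0.2015]
ee_rot: [[-0.039, -0.999, 0.0], [-0.999, 0.039, -0.0], [0.0, -0.0, -1.0]]
wrist_force: [-0.0, -0.1, 0.2]
gripper_width: 0.002
gripper_force: 0.0
```

Run:
```python
from h import *
s=sense();print(s['time_s'],s['tcp_pos'])
m,im=snap('wrist','pics/w2.png');np.save('w2.npy',np.array(list(m),dtype=object),allow_pickle=True)
p=proj(m,(.6556,-.0902,.056));print(p)
x,y=p.astype(int);cr=im[max(y-75,0):y+75,max(x-100,0):x+100];print(max(x-100,0),max(y-75,0))
cv2.imwrite('pics/g.png',cv2.resize(cr,None,fx=4,fy=4,interpolation=cv2.INTER_CUBIC))
```

```text
11.225 [ 0.65556095 -0.09172275  0.20146401]
[256.20099101 203.21633049]
156 128
```

View pics/g.png

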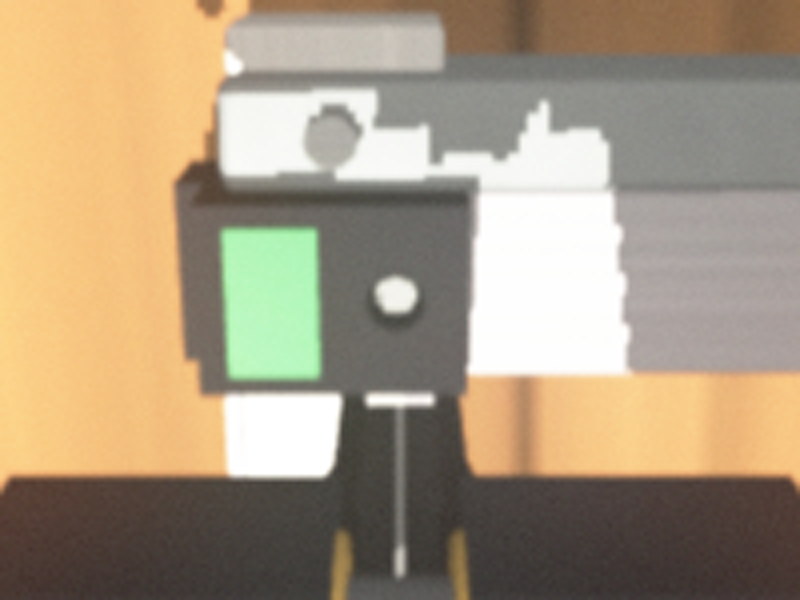

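The well mouth is at crop (396,301), i.e. px (254.6,202.9), which is 1.4 mm from the prediction. Now to the awl.

{"name": "jog_arm", "arguments": {"rows": [[[0,0,-0.06,0],[-0.05,0.0189,0,0],[-0.05,0.0189,0,0],[-0.05,0.0189,0,0],[-0.05,0.0189,0,0],[-0.05,0.0189,0,0],[-0.05,0.0189,0,0],[-0.05,0.0189,0,0],[-0.05,0.0189,0,0],[-0.05,0.0189,0,0],[0,0,0,0],[0,0,0,0]]], "claw": 0.6}}

```text
time_s: 12.78
tcp_pos: [0.5023, 0.3651, 0.261]
ee_rot: [[-0.037, -0.999, -0.001], [-0.999, 0.037, -0.001], [0.001, 0.001, -1.0]]
wrist_force: [-0.4, 0.5, -0.4]
gripper_width: 0.599
gripper_force: 0.0
```

Run:
```python
from h import *
s=sense();print(s['time_s'],s['tcp_pos'])
m2=tuple(np.load('w2.npy',allow_pickle=True));print('well',onz(m2,254.6,202.9,.056))
m,im=snap('wrist','pics/w3.png')
np.save('w3.npy',np.array(list(m),dtype=object),allow_pickle=True)
p=proj(m,(.5033,.365,.146));print(p,proj(m,(.5,.366,.06)))
cv2.imwrite('pics/g3.png',cv2.resize(im[60:360,100:500],None,fx=2,fy=2,interpolation=cv2.INTER_CUBIC))
```

```text
12.775 [0.50229233 0.36507084 0.26100964]
well [ 0.65698053 -0.09054566  0.056     ]
[254.87070903 214.81517434] [258.16472855 184.89557497]
```

View pics/g3.png

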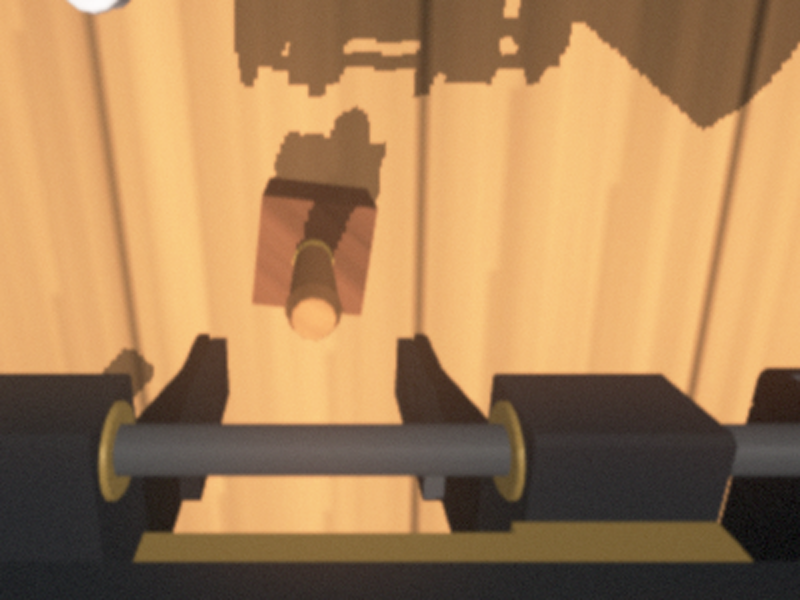

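The awl top is at px (257.5,219) and the block top centre at (257.2,187). Both give an axis of about (0.501,0.368), so I correct by (-3,+1) mm in tool axes.

{"name": "jog_arm", "arguments": {"rows": [[[-0.003,0.001,0,0],[0,0,0.03,0],[0,0,0.03,0],[0,0,0.028,0],[0,0,0.01,0],[0,0,0,0],[0,0,0,0]]]}}

```text
time_s: 13.7
tcp_pos: [0.5025, 0.3681, 0.165]
ee_rot: [[-0.038, -0.999, 0.002], [-0.999, 0.038, 0.002], [-0.002, -0.002, -1.0]]
wrist_force: [0.5, -0.2, 0.2]
gripper_width: 0.603
gripper_force: 0.0
```

{"name": "jog_arm", "arguments": {"rows": [[[0,0,0,0],[0,0,0,0],[0,0,0,0],[0,0,0,0]]], "claw": 0.05}}

```text
time_s: 14.2
tcp_pos: [0.5018, 0.3678, 0.1637]
ee_rot: [[-0.038, -0.999, 0.0], [-0.999, 0.038, 0.0], [-0.0, -0.0, -1.0]]
wrist_force: [0.4, -0.8, 1.0]
gripper_width: 0.243
gripper_force: 29.9
```

{"name": "jog_arm", "arguments": {"rows": [[[0,0,-0.01,0],[0,0,-0.03,0],[0,0,-0.04,0],[0,0,-0.02,0],[0,0,0,0],[0,0,0,0]]]}}

```text
time_s: 14.95
tcp_pos: [0.5013, 0.3674, 0.2625]
ee_rot: [[-0.038, -0.999, -0.002], [-0.999, 0.038, -0.001], [0.001, 0.002, -1.0]]
wrist_force: [-0.7, -0.0, -1.0]
gripper_width: 0.244
gripper_force: 29.9
```

{"name": "jog_arm", "arguments": {"rows": [[[0.0502,-0.0192,0,0],[0.0502,-0.0192,0,0],[0.0502,-0.0192,0,0],[0.0502,-0.0192,0,0],[0.0502,-0.0192,0,0],[0.0502,-0.0192,0,0],[0.0502,-0.0192,0,0],[0.0502,-0.0192,0,0],[0.0502,-0.0192,0,0],[0,0,0,0],[0,0,0.03,0],[0,0,0,0],[0,0,0,0]]]}}

```text
time_s: 16.58
tcp_pos: [0.6575, -0.0896, 0.2338]
ee_rot: [[-0.037, -0.999, -0.0], [-0.999, 0.037, -0.001], [0.001, 0.0, -1.0]]
wrist_force: [-0.4, 0.7, 0.5]
gripper_width: 0.247
gripper_force: 29.9
```

Run:
```python
from h import *
s=sense();print(s['time_s'],s['tcp_pos'],np.round(s['ee_rot'],4).tolist())
m,im=snap('wrist','pics/w4.png')
np.save('w4.npy',np.array(list(m),dtype=object),allow_pickle=True)
t=np.array(s['tcp_pos']);print('tip pred',proj(m,t-[0,0,.155]),'well pred',proj(m,(.657,-.0905,.056)))
ms,a=snap('scene','pics/s4.png');md,b=snap('side','pics/d4.png')
out=np.zeros((600,800,3),np.uint8)
out[:300,:400]=cv2.resize(im[130:280,156:356],(400,300),interpolation=cv2.INTER_CUBIC)
out[300:,:]=0
x,y=proj(ms,t-[0,0,.155]).astype(int);print('scene',x,y);out[:300,400:]=cv2.resize(a[y-30:y+30,x-40:x+40],(400,300),interpolation=cv2.INTER_CUBIC)
x,y=proj(md,t-[0,0,.155]).astype(int);print('side',x,y);out[300:,400:]=cv2.resize(b[y-30:y+30,x-40:x+40],(400,300),interpolation=cv2.INTER_CUBIC)
cv2.imwrite('pics/g4.png',out)
```

```text
16.575 [ 0.65749888 -0.08960419  0.23383852] [[-0.0366, -0.9993, -0.0001], [-0.9993, 0.0366, -0.0006], [0.0006, 0.0001, -1.0]]
tip pred [256.14939604 198.08694695] well pred [256.57778372 189.67305699]
scene 243 235
side 227 150
```

View pics/g4.png

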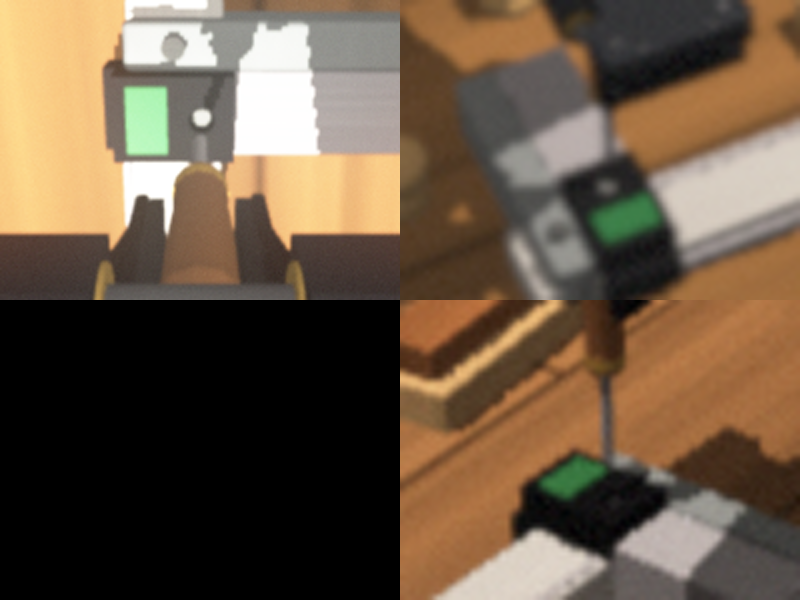

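Wrist inset: the well is at px (257,189) and the tip at (256.5,197), so the tip is within 1 mm of the well axis and the awl is vertical. The side inset agrees. I'm correcting by 0.6 mm and lowering.

{"name": "jog_arm", "arguments": {"rows": [[[0.0006,0.0006,0,0],[0,0,0.008,0],[0,0,0.008,0],[0,0,0.006,0],[0,0,0.002,0],[0,0,0,0],[0,0,0,0]]]}}

```text
time_s: 17.6
tcp_pos: [0.6569, -0.0909, 0.2099]
ee_rot: [[-0.038, -0.999, 0.001], [-0.999, 0.038, -0.0], [0.0, -0.001, -1.0]]
wrist_force: [-0.6, 0.5, -1.1]
gripper_width: 0.249
gripper_force: 29.9
```

{"name": "jog_arm", "arguments": {"rows": [[[0,0,0.002,0],[0,0,0.001,0],[0,0,0,0]]]}}

```text
time_s: 17.98
tcp_pos: [0.6566, -0.0909, 0.2065]
ee_rot: [[-0.038, -0.999, -0.0], [-0.999, 0.038, -0.0], [0.0, 0.0, -1.0]]
wrist_force: [0.7, -1.0, -0.5]
gripper_width: 0.244
gripper_force: 29.9
```

{"name": "jog_arm", "arguments": {"rows": [[[0,0,0.001,0],[0,0,0.001,0],[0,0,0,0]]]}}

```text
time_s: 18.35
tcp_pos: [0.6569, -0.0909, 0.2049]
ee_rot: [[-0.038, -0.999, 0.001], [-0.999, 0.038, -0.0], [0.0, -0.001, -1.0]]
wrist_force: [0.1, 0.1, 1.7]
gripper_width: 0.249
gripper_force: 29.9
```

{"name": "jog_arm", "arguments": {"rows": [[[0,0,0.001,0],[0,0,0.001,0],[0,0,0.001,0],[0,0,0,0],[0,0,0,0]]]}}

```text
time_s: 18.98
tcp_pos: [0.6569, -0.0909, 0.2019]
ee_rot: [[-0.038, -0.999, 0.001], [-0.999, 0.038, -0.0], [0.0, -0.001, -1.0]]
wrist_force: [-0.4, -0.2, 3.5]
gripper_width: 0.246
gripper_force: 29.8
```

{"name": "jog_arm", "arguments": {"rows": [[[0,0,0.001,0],[0,0,0,0],[0,0,0,0]]]}}

```text
time_s: 19.35
tcp_pos: [0.6568, -0.0909, 0.2008]
ee_rot: [[-0.038, -0.999, 0.0], [-0.999, 0.038, -0.0], [0.0, -0.0, -1.0]]
wrist_force: [-0.1, -0.0, 3.8]
gripper_width: 0.247
gripper_force: 29.8
```

{"name": "jog_arm", "arguments": {"rows": [[[0,0,0.001,0],[0,0,0,0],[0,0,0,0]]]}}

```text
time_s: 19.73
tcp_pos: [0.6571, -0.091, 0.2004]
ee_rot: [[-0.038, -0.999, 0.001], [-0.999, 0.038, -0.0], [0.0, -0.001, -1.0]]
wrist_force: [-0.1, -0.5, 6.3]
gripper_width: 0.241
gripper_force: 29.8
```

{"name": "jog_arm", "arguments": {"rows": [[[0,0,0.001,0],[0,0,0,0],[0,0,0,0],[0,0,0,0]]]}}

```text
time_s: 20.23
tcp_pos: [0.6574, -0.0911, 0.2004]
ee_rot: [[-0.037, -0.999, 0.003], [-0.999, 0.037, -0.001], [0.001, -0.003, -1.0]]
wrist_force: [-0.8, 0.5, 8.3]
gripper_width: 0.246
gripper_force: 29.8
```

{"name": "jog_arm", "arguments": {"rows": [[[0,0,-0.004,0],[0,0,-0.01,0],[0,0,-0.03,0],[0,0,-0.03,0],[0,0,0,0],[0,0,0,0]]]}}

```text
time_s: 20.98
tcp_pos: [0.6559, -0.0907, 0.2709]
ee_rot: [[-0.038, -0.999, -0.003], [-0.999, 0.038, 0.001], [-0.001, 0.003, -1.0]]
wrist_force: [-0.6, -0.8, -2.0]
gripper_width: 0.247
gripper_force: 29.9
```

The button bottomed (stall at 8.3 N). Returning the awl.

{"name": "jog_arm", "arguments": {"rows": [[[-0.0502,0.0192,0,0],[-0.0502,0.0192,0,0],[-0.0502,0.0192,0,0],[-0.0502,0.0192,0,0],[-0.0502,0.0192,0,0],[-0.0502,0.0192,0,0],[-0.0502,0.0192,0,0],[-0.0502,0.0192,0,0],[-0.0502,0.0192,0,0],[0,0,0,0],[0,0,0,0],[0,0,0,0]]]}}

```text
time_s: 22.48
tcp_pos: [0.5015, 0.3659, 0.2719]
ee_rot: [[-0.04, -0.999, -0.001], [-0.999, 0.04, -0.001], [0.001, 0.001, -1.0]]
wrist_force: [0.9, 0.0, -0.8]
gripper_width: 0.24
gripper_force: 29.9
```

{"name": "jog_arm", "arguments": {"rows": [[[-0.0018,0,0,0],[0,0,0.03,0],[0,0,0.02,0],[0,0,0.01,0],[0,0,0.01,0],[0,0,0,0],[0,0,0,0]]]}}

```text
time_s: 23.35
tcp_pos: [0.5016, 0.3692, 0.2033]
ee_rot: [[-0.038, -0.999, 0.001], [-0.999, 0.038, 0.001], [-0.001, -0.001, -1.0]]
wrist_force: [-0.3, -1.1, -0.7]
gripper_width: 0.248
gripper_force: 29.9
```

{"name": "jog_arm", "arguments": {"rows": [[[0,0,0.01,0],[0,0,0.01,0],[0,0,0.01,0],[0,0,0.004,0],[0,0,0,0],[0,0,0,0]]]}}

```text
time_s: 24.1
tcp_pos: [0.5015, 0.3691, 0.1689]
ee_rot: [[-0.038, -0.999, 0.001], [-0.999, 0.038, 0.0], [-0.0, -0.001, -1.0]]
wrist_force: [-0.6, 0.8, -0.8]
gripper_width: 0.244
gripper_force: 29.9
```

{"name": "jog_arm", "arguments": {"rows": [[[0,0,0.003,0],[0,0,0.001,0],[0,0,0,0],[0,0,0,0]]]}}

```text
time_s: 24.6
tcp_pos: [0.5013, 0.369, 0.1646]
ee_rot: [[-0.038, -0.999, 0.0], [-0.999, 0.038, 0.0], [-0.0, -0.0, -1.0]]
wrist_force: [0.3, 0.4, -0.5]
gripper_width: 0.243
gripper_force: 29.9
```

{"name": "jog_arm", "arguments": {"rows": [[[0,0,0,0],[0,0,0,0],[0,0,0,0],[0,0,0,0]]], "claw": 0.6}}

```text
time_s: 25.1
tcp_pos: [0.5013, 0.369, 0.1647]
ee_rot: [[-0.038, -0.999, 0.0], [-0.999, 0.038, 0.0], [-0.0, -0.0, -1.0]]
wrist_force: [-0.4, -0.4, -0.8]
gripper_width: 0.572
gripper_force: 0.0
```

{"name": "jog_arm", "arguments": {"rows": [[[0,0,-0.02,0],[0,0,-0.04,0],[0,0,-0.04,0],[0,0,0,0],[0,0,0,0]]]}}

```text
time_s: 25.72
tcp_pos: [0.5009, 0.3687, 0.2641]
ee_rot: [[-0.038, -0.999, -0.001], [-0.999, 0.038, -0.0], [0.0, 0.001, -1.0]]
wrist_force: [0.3, 0.0, -0.8]
gripper_width: 0.602
gripper_force: 0.0
```

Run:
```python
from h import *
s=sense();print(s['time_s'],s['tcp_pos'],s['wrist_force'])
m,im=snap('wrist','pics/w5.png'); a,b=cv2.imread('pics/w3.png'),im
m3=tuple(np.load('w3.npy',allow_pickle=True))
def top(i,m):   # awl handle end: pale wood disc in front of the block
    x,y=proj(m,(.501,.368,.146)).astype(int);r=i[y-15:y+16,x-20:x+21]
    g=cv2.cvtColor(cv2.medianBlur(r,3),cv2.COLOR_BGR2GRAY);c=cv2.HoughCircles(g,cv2.HOUGH_GRADIENT,1,30,param1=60,param2=8,minRadius=9,maxRadius=16)
    return None if c is None else onz(m,x-20+c[0,0,0],y-15+c[0,0,1],.146).round(4)
print('awl top before/after',top(a,m3),top(b,m))
ms,sc=snap('scene','pics/s5.png');md,sd=snap('side','pics/d5.png')
for n,i0,i1 in(('scene','pics/scene0.png',sc),('side','pics/side0.png',sd)):
    k=K(n); d=cv2.absdiff(cv2.imread(i0),i1).max(2)
    for nm,p in dict(awl=(.501,.368,.13),square=(.58,.0988,.02),bob=(.5712,-.1846,.02),centre=(.608,.223,.03),jar=(.456,-.377,.04)).items():
        x,y=proj(k,p).astype(int);print(n,nm,d[y-8:y+9,x-8:x+9].mean().round(1))
```

```text
25.725 [0.50087789 0.36871456 0.26409318] [ 0.30734534  0.04123845 -0.78075334]
awl top before/after [0.5014 0.369  0.146 ] [0.5014 0.3697 0.146 ]
scene awl 6.1
scene square 6.1
scene bob 6.5
scene centre 5.6
scene jar 4.8
side awl 20.6
side square 22.8
side bob 22.0
side centre 96.5
side jar 19.7
```

Run:
```python
from h import *
for f in('scene2','s4','s5'):
    i=cv2.imread(f'pics/{f}.png').astype(int);g=((i[...,1]>i[...,2]+30)&(i[...,1]>i[...,0]+15)).astype(np.uint8);g[:170]=0;g[300:]=0;g[:,:180]=0;g[:,380:]=0
    M=cv2.moments(g,True);print(f,M['m00'],M['m00'] and (M['m10']/M['m00'],M['m01']/M['m00']))
print(finish_job())
```

```text
scene2 97.0 (247.82474226804123, 248.1340206185567)
s4 91.0 (247.65934065934067, 248.3186813186813)
s5 90.0 (247.67777777777778, 248.1888888888889)
the job is handed in; nothing more can be done
None
```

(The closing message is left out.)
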